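# Fit a portion collar to a syrup pump

### The job

Set the red-knobbed syrup pump to the small portion: slide the blue C-shaped collar sideways onto its stem, under the knob, until it clicks fully home and lies flat on the lid, without forcing it. Then push the red knob down until it stops on the collar, to check the stroke, and let it come back up. Do not work the other two pumps, and leave everything else where it is.

Things in the scene. Friction and masses are not known exactly. Their poses are not given: they have to be found in the camera images.
- station: Stainless pump station, a fixed box 310 mm (its x) by 430 mm (its y), 150 mm high. Origin: centre of its underside, on the counter; z up; +x is the guests' side, -x the robot's. Its flat lid, 150 mm above the counter, carries three pumps 120 mm apart in a row along y, 55 mm to the +x side of the middle.
- red_pump: Place of the pump with the red knob: the middle of its slot in the lid, fixed. Origin on the lid's top; z up, x as the station's x. The pump (flange, stem, knob and spout together) sits loose in the slot: pushed along x it slides with about 4 N of friction, between -8 and +10 mm from here, and stays where it is left. It cannot turn or shift along y. The lid is clear on the -x side.
- red_stem (a point): Foot of the red pump's stem, on its axis, level with the lid's top; it shifts with the pump. The upright steel stem is 16 mm in diameter and rises to the knob, whose underside is 40 mm above the lid when up. A spout tube (foot 34 mm across) rises 46 mm to the +x side of the stem and leads away to +x, at most 53 mm above the lid.
- red_knob_top (a point): Centre of the top face of the red knob (44 mm in diameter, 22 mm high, its top face 36 mm across); 62 mm above the lid when up. It moves down with the knob.
- red_plunger (a joint): How far the red knob and its stem are pushed down, in m: 0 up, 0.040 right down without a collar, 0.016 when the knob stops on a 24 mm collar. A spring brings it back up: about 5 N to start it, 6 N at 16 mm.
- yellow_pump: The same pump with a yellow knob, no collar. Origin as for the red pump (middle of its slot).
- yellow_plunger (a joint): How far the yellow knob is pushed down, in m.
- black_pump: The same pump with a black knob and a white collar on its stem already. Origin as for the red pump (middle of its slot).
- black_plunger (a joint): How far the black knob is pushed down, in m.
- blue_collar: Loose blue plastic C-shaped portion collar, about 84 g, 24 mm high, lying flat on the lid on the -x side of the red pump. Origin: on its underside at the centre of its bore, where the stem must come; z up; +x points out through its gap. The bore is 19 mm wide, its back wall at x = -9.5 mm; home, the collar has about 1.5 mm of play either way on the stem.
- blue_gap (a point): Middle of the blue collar's gap, x = +7.5 mm from its origin, mid-height: two sprung jaws with round beads leave 13 mm here. From here the mouth flares to about 38 mm at the jaw ends (x = +22). The jaws spread to let the stem by with a push of about 8 to 20 N and close again behind it with a click. Over 40 N is forcing it.
- blue_plate (a point): Centre of the outer face of the blue collar's upright thumb plate (56 mm wide along y, 28 mm high, 6 mm thick), x = -74 mm from its origin, 14 mm above its underside. Between the plate and the collar's back (42 mm wide, ends at x = -29.5) runs an upright web 10 mm thick, 20 mm high and 38 mm long. It can be pushed on the plate or pinched by the web.
- white_collar: White collar of the same shape, on the black pump's stem. Leave it there.
- green_collar: Green collar of the same shape but 12 mm high, lying on the counter. Not needed.
- griddle: Electric griddle on the left, 560 by 300 mm, 82 mm high, fixed. Origin: centre of its footprint on the counter.
- turner: Turner 300 mm long lying on the griddle.
- spray_can: Orange spray can, 62 mm across and 200 mm tall, upright on the counter. Origin: centre of its foot.
- syrup_bottle: Amber syrup bottle, 72 mm across and 190 mm tall. Origin: centre of its foot.
- plates: Stack of plates, 224 mm across and 48 mm high, on the counter. Origin: centre of its foot.
- mug: Blue mug, 82 mm across and 95 mm high, on the counter. Origin: centre of its foot.
There are look-alikes about, which are no part of the job. Several things have the shape of the blue_collar; the one meant has the colours described above.

How it is judged:
By the outcome, as a careful person would: the job done as asked, in the order asked, and still so for the second after the job is handed in, with the robot touching nothing.
It also fails if it takes over 43 s, if anything falls off the work surface, if the arm or the gripper's body presses on something with over 40 N, if the wrist force passes 120 N, or if a joint passes its speed limit or range.

### The arm

A 6-joint arm with a two-finger parallel gripper is mounted at the origin on the work surface. World frame = base frame: x ahead of the robot, y to its left, z up, the work surface at z = 0. Lengths are in m, angles in rad, forces in N, time in s.
With the tool pointing down it reaches from about 0.15 to 0.775 m from the base axis. Payload 6.1 kg.
Tool frame: the origin (TCP) lies on the centre line of the jaws, within the pads' length; the fingertips stand 11 mm ahead of it and the grasp point (between the pads) lies 8 mm behind it (env.tip_reach is the distance from the TCP to the fingertips, in m); z points along the fingers, y is the line along which they close (so a half turn about z gives the same grasp; the last joint's range is limited). The gripper opens to 85 mm and grips with 20 to 120 N. Pads are 22 mm wide; open, the fingers measure 114 mm over their backs; the gripper's body (76 mm by 85 mm) begins 54 mm behind the grasp point. The pads swing forward as they close: fully open they stand 13 mm farther back than shut.
Start: joints at [1.258, 0.126, -0.04, 1.405, 0, 1.571], TCP at [0.162, 0.5, 0.242] pointing down, gripper open.
Joint ranges: [-2.72, 2.72], [-0.95, 1.95], [-1.27, 1.35], [-1.78, 2.02], [-1.46, 1.47], [-3.14, 3.14]. Speed limits (rad/s): [2.39, 2.39, 3.01, 3.14, 3.14, 3.14].

### API

Orientations are given as a rotation vector (axis times angle).
In Python, from cell import env gives the robot as it stands.
- The arm moves only by the tool arm_command, never from a script. Its argument "targets" is a list of rows, each a list of 3 entries, a list of its own where there are three numbers: the shift along the tool's x, y, z in mm, then the turn, a rotation vector about the tool's x, y, z in rad, then the closure in counts, from 0 (fully open) to 255 (shut). A call has 1 to 8 rows; each row shifts and turns the commanded pose from where the row before left it, along the tool's axes as they then stand; what a row does not reach is not made up. A row lasts 1/10 s, in which the tool goes at most 50 mm and 8.59 degrees, less where a joint would pass 70% of its speed; a pose out of reach is approached as far as the arm can. A call with a gripper value outside its range is refused whole. The fingers move at their own pace and stop on an object; "force" is the grip in N (left out, the last holds). Time passes only in rows, so rows that do not move let the fingers close. It gives the time, the measured TCP pose, the force, the opening and the grip force at its end, in the units of the state.
- env.sense(): the state, without advancing time (a new reading comes with each control period).
- env.grab_frame(name): name is "scene" or "top"; returns (picture, depth): 384x512x3 uint8, red, green, blue; 384x512 float32, m along the optical axis (not along the pixel's ray), 0 where there is no reading.
- env.camera_params(name): a dict with "fov_y" (degrees; the focal length in pixels is half the picture's height over the tangent of half this angle, whatever the lens; pixels are square), "cx", "cy" (the principal point, pixels), "D" ([k1, k2, p1, p2, k3] as OpenCV has them; the pictures are not rectified), "rvec" (rotation vector, rad) and "tvec" (3), from world to camera coordinates, as OpenCV has them. Camera axes: x right, y down, z forward; pixel columns grow to the right and rows downward; lengths in m; the calibration is good to about 2 mm. A picture is of the moment at which its call begins. camera_params takes no time and is no camera call.
- env.sign_off(): hands the job in; it is judged then, once.
The state is a dict: "time": time; "qpos": joint angles; "joint_velocities": joint speeds; "tau": joint torques, N m; "tool_pos": TCP position; "tcp_rot": TCP orientation; "wrist_force": force on the tool from outside, world axes, zero at the start; "ft_torque": the same for the moment, N m; "width": opening from 0.0 (shut) to 1.0 (fully open); "finger_force": force on a finger pad.
Only numpy, scipy, OpenCV 4.12 (cv2) and the standard library are available. Lean on these libraries where they do the work, as an engineer would, in place of code of your own. Each camera call takes 0.05 s, during which the arm holds its last target. There are 200 camera calls.

## Working session

There is one attempt and no reset: what is moved stays moved. The work goes in short steps, Python scripts to look and compute and a tool call to move; the robot and the scene stay as the last step left them, time stands still between calls to the robot, and variables do not carry over. Pictures are saved under pics/ and viewed, at most 10 in all, crops included, and the job is handed in when it is done.

Besides the shell and the picture viewer there is one more tool, called after "Call:" by a JSON object that holds its "method" and its "body". arm_command: Moves the arm, as the interface text tells. Its arguments: {"type":"object","properties":{"targets":{"type":"array"},"force":{"type":"number"}},"required":["targets"]}

```bash
mkdir -p pics
cat > h.py <<'E'
import numpy as np, cv2
from cell import env
from scipy.spatial.transform import Rotation as R
def grab(n,save):
    im,d=env.grab_frame(n); np.savez('pics/'+save+'.npz',im=im,d=d); cv2.imwrite(f'pics/{save}.png',cv2.cvtColor(im,cv2.COLOR_RGB2BGR)); return im,d
def K(n):
    p=env.camera_params(n); f=192/np.tan(np.radians(p['fov_y'])/2)
    return np.array([[f,0,p['cx']],[0,f,p['cy']],[0,0,1.]]),np.array(p['D'],float),R.from_rotvec(np.ravel(p['rvec'])).as_matrix(),np.ravel(p['tvec'])
def ray(n,uv):
    k,D,r,t=K(n); q=cv2.undistortPoints(np.array(uv,float).reshape(-1,1,2),k,D).reshape(-1,2)
    return -r.T@t, np.c_[q,np.ones(len(q))]@r
def at_z(n,uv,z):
    c,d=ray(n,uv); return c+d*((z-c[2])/d[:,2])[:,None]
def cloud(n,d):
    v,u=np.mgrid[:384,:512]; c,dr=ray(n,np.c_[u.ravel(),v.ravel()]); return (c+dr*d.reshape(-1,1)).reshape(384,512,3)
def st():
    s=env.sense(); 
    for k in ('time','qpos','tool_pos','tcp_rot','wrist_force','width','finger_force'): print(k,np.round(s[k],4))
E
python3 - <<'E'
from h import *
st(); print(R.from_rotvec(env.sense()['tcp_rot']).as_matrix().round(3))
a,_=grab('scene','s0'); b,_=grab('top','t0')
for n in('scene','top'):
    k,D,r,t=K(n); print(n,-r.T@t,k[0,0])
m=np.vstack([a,b]); cv2.imwrite('pics/b0.png',cv2.resize(cv2.cvtColor(b,4),(800,600),interpolation=2)); cv2.imwrite('pics/a0.png',cv2.resize(cv2.cvtColor(a,4),(800,600),interpolation=2))
E
```

```text
time 0.0
qpos [ 1.258   0.1264 -0.0406  1.4054 -0.      1.5708]
tool_pos [0.1614 0.4991 0.2415]
tcp_rot [-4.893e-01 -3.103e+00  2.600e-03]
wrist_force [0.3398 0.078  0.9291]
width 1.0022
finger_force 0.0
[[-0.951  0.308 -0.001]
 [ 0.308  0.951 -0.002]
 [-0.    -0.002 -1.   ]]
scene [1.42095763 0.36148855 0.84310139] 365.88408092474987
top [0.24031637 0.01993524 1.29720645] 361.41908383266446
```

View pics/a0.png

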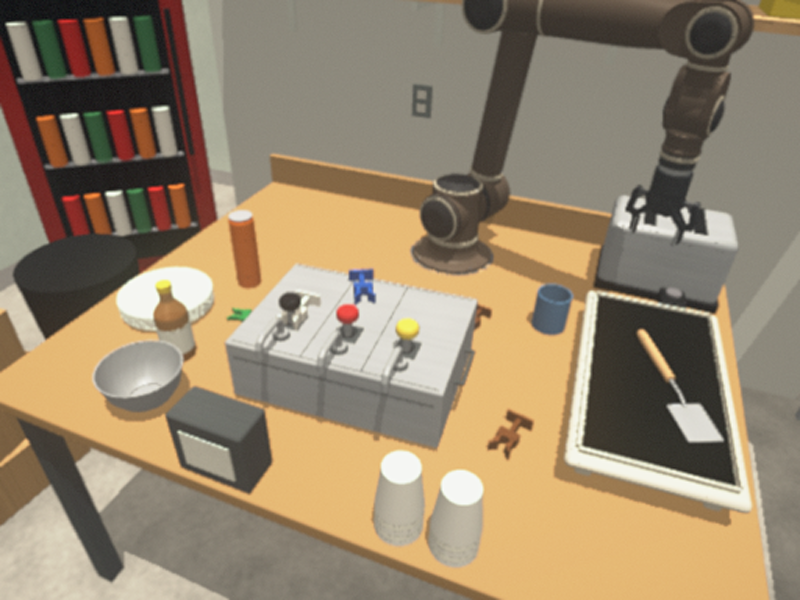

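View pics/b0.png

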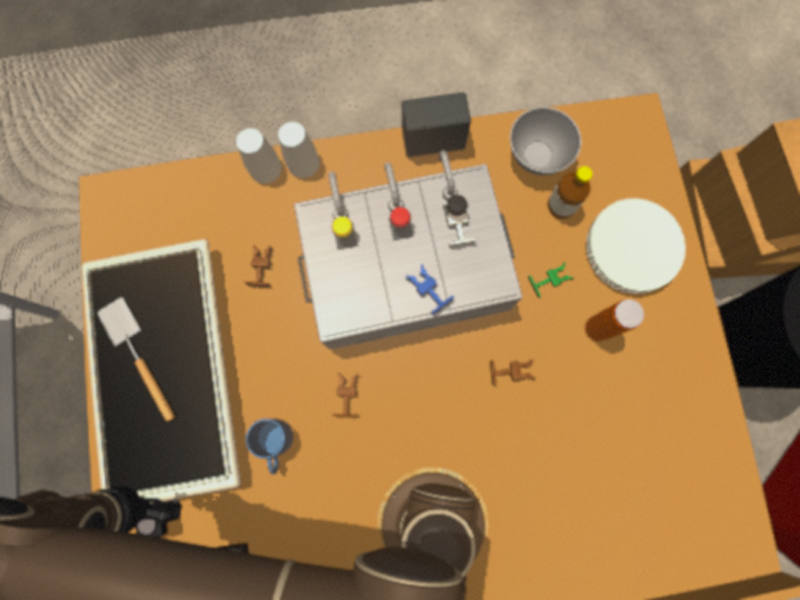

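The top view shows the station around (410,250) of the 800-wide view, with the red knob at (400,217). The blue collar lies at (428,288), its mouth up-left towards the red knob and its plate at (437,303). I'll take an enlarged crop and fit numbers.

Run:
```python
from h import *
z=np.load('pics/t0.npz'); im,d=z['im'],z['d']
c=cv2.cvtColor(im[100:220,185:345],4); cv2.imwrite('pics/c0.png',cv2.resize(c,(800,600),interpolation=cv2.INTER_CUBIC))
P=cloud('top',d); hsv=cv2.cvtColor(im,cv2.COLOR_RGB2HSV)
ok=(P[...,2]>.12)&(P[...,2]<.25)
def rep(nm,lo,hi):
    m=(cv2.inRange(hsv,lo,hi)>0)&ok; v,u=np.nonzero(m); p=P[m]; print(nm,len(p),u.mean(),v.mean(),p.mean(0).round(4),'zmed',np.median(p[:,2]),np.percentile(p[:,2],90)); return p
for nm,lo,hi in [('red',(0,150,80),(6,255,255)),('yel',(24,150,80),(35,255,255)),('blue',(108,150,60),(130,255,255))]: rep(nm,lo,hi)
lid=(abs(P[...,2]-.15)<.006); lid[:, :180]=0; lid[:,345:]=0; lid[:90]=0;lid[230:]=0
p=P[lid]; print('lid z',np.median(p[:,2]),cv2.minAreaRect(p[:,:2].astype(np.float32)))
```

```text
red 113 255.6283185840708 138.5486725663717 [ 0.6343 -0.0281  0.211 ] zmed 0.21096727279715988 0.2141565885364402
yel 187 285.5668449197861 129.88770053475935 [ 0.6527 -0.1343  0.2018] zmed 0.20873373054940858 0.2136972126001692<stdin>:7: RuntimeWarning: Mean of empty slice.
  ret = ret.dtype.type(ret / rcount)
  ret = um.true_divide(
  return _methods._mean(a, axis=axis, dtype=dtype,
Traceback (most recent call last):
IndexError: index -1 is out of bounds for axis 0 with size 0
```

View pics/c0.png

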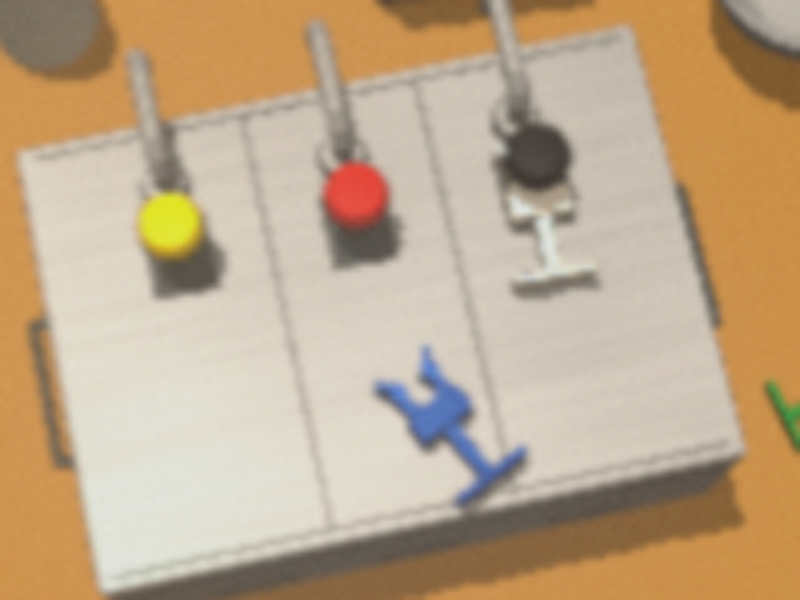

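The crop shows the red knob top at (356,195), the jaw tips at (382,385) and (427,350), and the plate ends at (462,500) and (523,455). The lid corners are at (20,152), (630,28), (742,448) and (105,590).

```bash
cat >> h.py <<'E'
def W(pts,z): return at_z('top',(np.array(pts,float)+.5)/5-.5+[185,100],z)
E
python3 - <<'E'
from h import *
z=np.load('pics/t0.npz'); im,d=z['im'],z['d']
L=W([(20,152),(630,28),(742,448),(105,590)],.15)[:,:2]; print('corners',L.round(4).tolist())
ctr=L.mean(0); xd=(L[0]+L[1]-L[2]-L[3])/2; yd=(L[0]+L[3]-L[1]-L[2])/2
print('ctr',ctr,'len',np.hypot(*xd),np.hypot(*yd),'yaw',np.arctan2(xd[1],xd[0]),np.arctan2(-yd[0],yd[1]))
yaw=(np.arctan2(xd[1],xd[0])+np.arctan2(-yd[0],yd[1]))/2
ex=np.array([np.cos(yaw),np.sin(yaw)]); print('slot mid',ctr+.055*ex)
kn=W([(356,195),(170,225),(539,154)],.212)[:,:2]; print('knobs',kn.round(4).tolist(), 'row yaw',np.arctan2(-(kn[1]-kn[2])[0],(kn[1]-kn[2])[1]))
print('red knob in station',(kn[0]-ctr)@ex,(kn[0]-ctr)@[-ex[1],ex[0]])
j=W([(382,385),(427,350)],.174)[:,:2]; pl=W([(462,500),(523,455)],.178)[:,:2]
print('jaws',j,'plate',pl,'len',np.hypot(*(pl[0]-pl[1])),np.hypot(*(j.mean(0)-pl.mean(0))))
# fit blue silhouette by depth/colour
i=im.astype(int); m=(i[...,2]>i[...,0]+40)&(i[...,2]>i[...,1]+20); m[:160]=0; m[:,:255]=0; m[:,300:]=0; m[205:]=0
P=cloud('top',d)[m]; print(m.sum(),P.min(0),P.max(0))
v,u=np.nonzero(m)
p0=at_z('top',np.c_[u,v],.168)[:,:2]
# template: area of collar as points; maximise match via overlap
g=np.stack(np.meshgrid(np.arange(-.075,.025,.001),np.arange(-.03,.03,.001),indexing='ij'),-1).reshape(-1,2); X,Y=g.T
T=((X<-.068)&(X>-.074)&(abs(Y)<.028))|((X>=-.068)&(X<-.029)&(abs(Y)<.005))|((X>=-.0295)&(X<.0)&(abs(Y)<.021)&(np.hypot(X,Y)>.0095))|((X>=0)&(X<.022)&(abs(Y)<.019+.0*X)&(abs(Y)>np.where(X<.0075,.0065,.0065+(X-.0075)*.8)))
t=g[T]; zt=np.where(t[:,0]<-.068,.178,np.where(t[:,0]<-.0295,.170,.174))
k,D,r,tv=K('top'); dist=cv2.distanceTransform((~m).astype(np.uint8),2,5); 
from scipy.optimize import minimize
mi=cv2.GaussianBlur(m.astype(np.float32),(0,0),.7)
from scipy.ndimage import map_coordinates
def pj(q):
    c,s=np.cos(q[2]),np.sin(q[2]); w=np.c_[t[:,0]*c-t[:,1]*s+q[0],t[:,0]*s+t[:,1]*c+q[1],zt]
    return cv2.projectPoints(w,cv2.Rodrigues(r)[0],tv,k,D)[0].reshape(-1,2)
def cost(q):
    uv=pj(q); h=np.zeros((384,512),np.float32)
    for du in(0,1):
        for dv in(0,1):
            f=np.floor(uv).astype(int); a=np.abs(1-du-(uv[:,0]-f[:,0]))*np.abs(1-dv-(uv[:,1]-f[:,1])); np.add.at(h,(f[:,1]+dv,f[:,0]+du),a)
    return ((np.minimum(h/h.max()*1.3,1)-mi)**2).sum()
b=pl.mean(0); a=j.mean(0); th=np.arctan2(*(a-b)[::-1]); q0=[*(b+.071*(a-b)/np.hypot(*(a-b))),th]
s=minimize(cost,q0,method='Nelder-Mead',options=dict(initial_simplex=np.array(q0)+np.r_[[np.zeros(3)],np.diag([.006,.006,.1])]))
print('q0',q0,cost(q0),'fit',s.x,s.fun,'yaw',yaw, 'tip',env.tip_reach)
E
```

```text
corners [[0.7221, 0.188], [0.7466, -0.2352], [0.4461, -0.2529], [0.418, 0.168]]
ctr [ 0.58320652 -0.03302791] len 0.3028868497916596 0.42287541898690534 yaw 0.06233239495018423 0.062228871536301654
slot mid [ 0.63809989 -0.02960469]
knobs [[0.6337, -0.0286], [0.6323, 0.0905], [0.6429, -0.1479]] row yaw 0.044448324848722666
red knob in station 0.050624954283523226 0.001294645403204433
jaws [[ 0.51803866 -0.02715028]
 [ 0.53645509 -0.05933756]] plate [[ 0.43556903 -0.06514469]
 [ 0.45814557 -0.10805425]] len 0.04848639863462949 0.09133557863042607
186 [ 0.24031637 -0.10780718  0.15009387] [0.53549461 0.01993524 1.29720645]
q0 [np.float64(0.5093483887010349), np.float64(-0.05289689298428821), np.float64(0.4946051835669391)] 23.72234 fit [ 0.51082944 -0.05074492  0.5130967 ] 13.48837661743164 yaw 0.06228063324324294 tip 0.011
```

Call:
{"method": "arm_command", "body": {"targets": [[[-33.5, -32.2, -8], [0, 0, 0], 0], [[-33.5, -32.2, -8], [0, 0, 0], 0], [[-33.5, -32.2, -8], [0, 0, 0], 0], [[-33.5, -32.2, -8], [0, 0, 0], 0], [[-33.5, -32.2, -8], [0, 0, 0], 0], [[-33.5, -32.2, -8], [0, 0, 0], 0], [[-33.5, -32.2, -8], [0, 0, 0], 0], [[-33.5, -32.2, -8], [0, 0, 0], 0]]}}

```text
time: 0.9
tool_pos: [0.3375, 0.1701, 0.3065]
tcp_rot: [0.489, 3.103, 0.0]
wrist_force: [0.9, 0.6, -0.7]
width: 0.995
finger_force: 0.0
```

Call:
{"method": "arm_command", "body": {"targets": [[[-33.5, -32.2, 0], [0, 0, 0], 80], [[-33.5, -32.2, 0], [0, 0, 0], 150], [[-33.5, -32.2, 0], [0, 0, 0], 150], [[-33.5, -32.2, 0], [0, 0, 0], 150], [[-33.5, -32.2, 0], [0, 0, 0], 150], [[-33.5, -32.2, 0], [0, 0, 0], 150], [[0, 0, 0], [0, 0, -0.13], 150], [[0, 0, 0], [0, 0, -0.13], 150]]}}

```text
time: 1.7
tool_pos: [0.4693, -0.0753, 0.3053]
tcp_rot: [-0.08, -3.139, -0.0]
wrist_force: [-0.2, -0.2, -0.4]
width: 0.412
finger_force: 0.0
```

Call:
{"method": "arm_command", "body": {"targets": [[[0, 0, 0], [0, 0, -0.14], 150], [[0, 0, 0], [0, 0, -0.14], 150], [[0, 0, 0], [0, 0, -0.14], 150], [[0, 0, 0], [0, 0, -0.14], 150], [[0, 0, 0], [0, 0, 0], 150]]}}

```text
time: 2.2
tool_pos: [0.4689, -0.0737, 0.3059]
tcp_rot: [0.788, -3.04, -0.001]
wrist_force: [1.0, -0.6, -0.3]
width: 0.413
finger_force: 0.0
```

```bash
cat >> h.py <<'E'
def pose():
    s=env.sense(); M=R.from_rotvec(s['tcp_rot']).as_matrix(); psi=np.arctan2(-M[0,1],M[1,1])
    return np.array(s['tool_pos']),M,psi
def delta(target,psi_t):
    p,M,psi=pose(); print('d tool mm',(M.T@(np.array(target)-p)*1e3).round(2),'turn tz',round(psi-psi_t,4),'psi',round(psi,4),'tilt',M[:,2].round(4))
E
python3 - <<'E'
from h import *
st(); delta([.468,-.075,.20],.505)
E
```

```text
time 2.2
qpos [-0.156   0.0399  0.0055  1.5372  0.     -0.6635]
tool_pos [ 0.4689 -0.0737  0.3059]
tcp_rot [ 7.8850e-01 -3.0403e+00 -5.0000e-04]
wrist_force [ 0.9969 -0.6095 -0.28  ]
width 0.4128
finger_force 0.0
d tool mm [  1.34  -0.71 105.91] turn tz 0.0025 psi 0.5075 tilt [-8.e-04  1.e-04 -1.e+00]
```

Call:
{"method": "arm_command", "body": {"targets": [[[1, 0, 35], [0, 0, 0], 150], [[0, 0, 40], [0, 0, 0], 150], [[0, 0, 29], [0, 0, 0], 150], [[0, 0, 0], [0, 0, 0], 150]]}}

```text
time: 2.6
tool_pos: [0.4657, -0.0738, 0.1983]
tcp_rot: [0.782, -3.036, -0.005]
wrist_force: [0.0, 0.4, -0.2]
width: 0.412
finger_force: 0.0
```

Run:
```python
from h import *
st(); a,_=grab('scene','s1'); b,_=grab('top','t1')
A=cv2.resize(a[150:250,150:283],(800,600),interpolation=2)
cv2.imwrite('pics/m1.png',np.vstack([cv2.resize(cv2.cvtColor(a[160:230,170:290],4),(600,350),interpolation=2)[:, :],cv2.resize(cv2.cvtColor(b[160:210,225:345],4),(600,250),interpolation=2)]))
```

```text
time 2.6
qpos [-0.1572  0.0347 -0.2353  1.3082  0.     -0.6614]
tool_pos [ 0.4657 -0.0738  0.1983]
tcp_rot [ 0.7819 -3.0356 -0.0047]
wrist_force [ 0.01    0.3634 -0.2339]
width 0.4125
finger_force 0.0
```

View pics/m1.png

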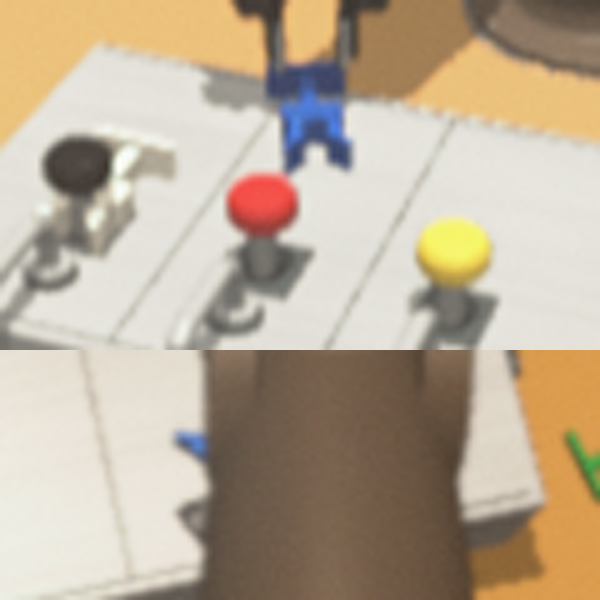

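The scene crop shows the open fingers at (278,68) and (345,68) straddling the collar's web, in front of the plate. I'll go down gently.

Call:
{"method": "arm_command", "body": {"targets": [[[-1.5, -1, 14], [0, 0, 0], 150], [[0, 0, 8], [0, 0, 0], 150], [[0, 0, 6], [0, 0, 0], 150], [[0, 0, 4], [0, 0, 0], 150], [[0, 0, 0], [0, 0, 0], 150]]}}

```text
time: 3.2
tool_pos: [0.4699, -0.0744, 0.1703]
tcp_rot: [0.788, -3.041, -0.0]
wrist_force: [0.2, -0.4, -0.4]
width: 0.412
finger_force: 0.0
```

Call:
{"method": "arm_command", "body": {"force": 25, "targets": [[[0, 0, 0], [0, 0, 0], 190], [[0, 0, 0], [0, 0, 0], 215], [[0, 0, 0], [0, 0, 0], 235], [[0, 0, 0], [0, 0, 0], 255], [[0, 0, 0], [0, 0, 0], 255], [[0, 0, 0], [0, 0, 0], 255]]}}

```text
time: 3.8
tool_pos: [0.4702, -0.0744, 0.1708]
tcp_rot: [-0.788, 3.04, -0.001]
wrist_force: [-0.4, 0.4, 4.6]
width: 0.102
finger_force: 27.0
```

Call:
{"method": "arm_command", "body": {"force": 45, "targets": [[[0, 0, 0], [0, 0, 0], 255], [[0, 0, -3], [0, 0, 0], 255], [[0, 0, 0], [0, 0, 0.09], 255], [[0, 0, 0], [0, 0, 0.09], 255], [[0, 0, 0], [0, 0, 0.09], 255], [[0, 0, 0], [0, 0, 0.09], 255], [[0, 0, 0], [0, 0, 0.087], 255], [[0, 0, 0], [0, 0, 0], 255]]}}

```text
time: 4.6
tool_pos: [0.4697, -0.0743, 0.1729]
tcp_rot: [0.094, -3.139, -0.0]
wrist_force: [0.6, 0.1, 0.0]
width: 0.098
finger_force: 46.5
```

Run:
```python
from h import *
st(); delta([.548,-.0343,.1715],.062)
```

```text
time 4.6
qpos [-0.1569  0.043  -0.2825  1.2463 -0.     -0.2169]
tool_pos [ 0.4697 -0.0743  0.1729]
tcp_rot [ 9.4100e-02 -3.1391e+00 -3.0000e-04]
wrist_force [0.5732 0.0739 0.037 ]
width 0.0978
finger_force 46.4738
d tool mm [-80.56  35.26   1.29] turn tz -0.002 psi 0.06 tilt [-1.1e-03  1.0e-04 -1.0e+00]
```

Call:
{"method": "arm_command", "body": {"targets": [[[-15, 9, 0], [0, 0, 0], 255], [[-20, 9, 0], [0, 0, 0], 255], [[-20, 9, 0], [0, 0, 0], 255], [[-15, 8, 0], [0, 0, 0], 255], [[-10, 0, 0], [0, 0, 0], 255], [[0, 0, 0], [0, 0, 0], 255]]}}

```text
time: 5.2
tool_pos: [0.5489, -0.0342, 0.1727]
tcp_rot: [0.097, -3.14, 0.0]
wrist_force: [-0.6, -0.9, -0.8]
width: 0.1
finger_force: 46.5
```

Run:
```python
from h import *
st(); delta([.548,-.0343,.1715],.062)
a,_=grab('scene','s2'); b,_=grab('top','t2')
cv2.imwrite('pics/m2.png',np.vstack([cv2.resize(cv2.cvtColor(a[175:225,180:260],4),(560,350),interpolation=2),cv2.resize(cv2.cvtColor(b[125:160,210:290],4),(560,245),interpolation=2)]))
```

```text
time 5.2
qpos [-6.2100e-02  1.8160e-01 -1.2630e-01  1.2635e+00 -1.0000e-04 -1.2420e-01]
tool_pos [ 0.5489 -0.0342  0.1727]
tcp_rot [ 9.7400e-02 -3.1396e+00  1.0000e-04]
wrist_force [-0.6031 -0.8874 -0.7942]
width 0.0996
finger_force 46.4629
d tool mm [ 0.95 -0.06  1.16] turn tz 0.0 psi 0.062 tilt [-5.e-04 -1.e-04 -1.e+00]
```

View pics/m2.png

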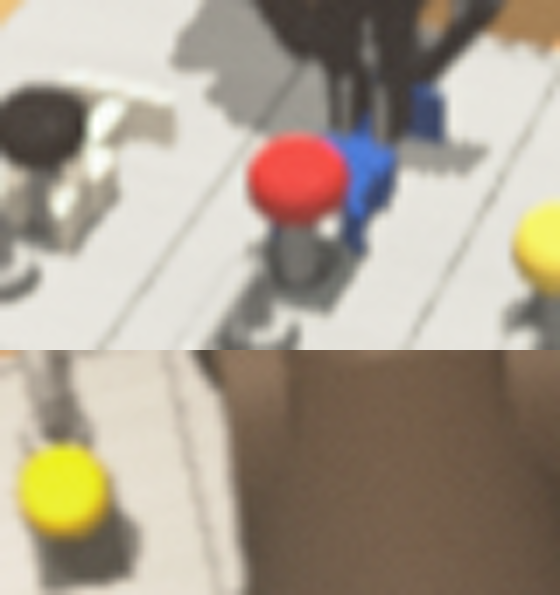

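Run:
```python
from h import *
k,D,r,tv=K('scene')
def pr(p): 
    q=cv2.projectPoints(np.array(p,float),cv2.Rodrigues(r)[0],tv,k,D)[0].reshape(-1,2); return ((q+.5-[180,175])*7).round(1)
print('stem z.165,.18; knob top',pr([(.634,-.029,.165),(.634,-.029,.18),(.634,-.029,.212)]))
p,M,psi=pose(); ex=np.array([np.cos(psi),np.sin(psi)]);ey=np.array([-ex[1],ex[0]])
o=p[:2]+.0459*ex+.0007*ey; print('origin',o)
f=lambda x,y,z:[*(o+x*ex+y*ey),.1515+z]
print('jaw +y tip top/bot inner, outer',pr([f(.022,.019,.024),f(.022,.019,0),f(.022,.021,.024)]),'back corner +y top',pr([f(-.0295,.021,.024)]),'plate +y end top/bot',pr([f(-.074,.028,.028),f(-.074,.028,0)]), 'lid yaw pt')
z=np.load('pics/s2.npz');
```

```text
stem z.165,.18; knob top [[304.4 247.3]
 [303.6 219.5]
 [302.  158.9]]
origin [ 0.59329471 -0.03121781]
jaw +y tip top/bot inner, outer [[361.4 212.5]
 [361.9 256.3]
 [365.7 213.4]] back corner +y top [[406.6 148.6]] plate +y end top/bot [[454.1  91.9]
 [453.4 141.5]] lid yaw pt
```

```bash
cat >> h.py <<'E'
def overlay(save,out,o,psi,stem,zc,u0,v0,w,h,s):
    im=np.load(f'pics/{save}.npz')['im']; k,D,r,tv=K('scene')
    c=cv2.resize(cv2.cvtColor(im[v0:v0+h,u0:u0+w],4),(w*s,h*s),interpolation=cv2.INTER_CUBIC)
    def pr(p): 
        q=cv2.projectPoints(np.array(p,float),cv2.Rodrigues(r)[0],tv,k,D)[0].reshape(-1,2); return ((q+.5-[u0,v0])*s).round().astype(np.int32)
    ex=np.array([np.cos(psi),np.sin(psi)]);ey=np.array([-ex[1],ex[0]])
    f=lambda x,y,z:[*(o+x*ex+y*ey),zc+z]
    for zz in(0,.028): cv2.polylines(c,[pr([f(x,y,zz) for x,y in((-.074,-.028),(-.068,-.028),(-.068,.028),(-.074,.028))])],True,(0,255,255),1)
    for zz in(0,.024): cv2.polylines(c,[pr([f(x,y,zz) for x,y in((.022,.019),(0,.021),(-.0295,.021),(-.0295,-.021),(0,-.021),(.022,-.019))])],False,(0,255,0),1)
    S=np.array(stem)
    for e in(-.008,.008): cv2.polylines(c,[pr([[*(S+e*ey),.15],[*(S+e*ey),.19]])],False,(255,0,255),1)
    a=np.linspace(0,6.3,30); cv2.polylines(c,[pr([[S[0]+.018*np.cos(t),S[1]+.018*np.sin(t),.212] for t in a])],True,(255,255,0),1)
    cv2.imwrite(f'pics/{out}.png',c)
E
python3 - <<'E'
from h import *
overlay('s2','o2',np.array([.5933,-.0312]),.062,(.634,-.029),.1515,180,175,80,55,10)
E
```

```text
(no output)
```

View pics/o2.png

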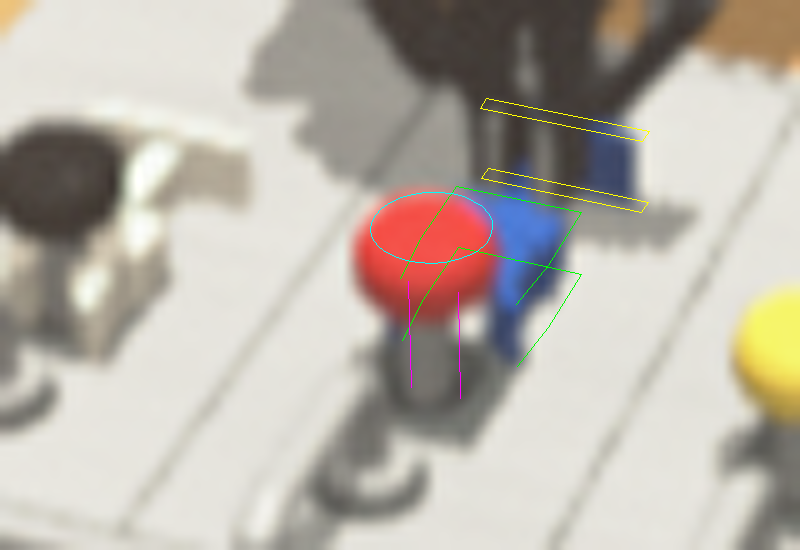

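The overlay shows the stem at about 430 px and the middle of the jaw tips about 5 px left of prediction. Both are shifted alike, so the collar is in line with the stem. I'll lower to the lid and advance.

Call:
{"method": "arm_command", "body": {"targets": [[[0, 0, 1.3], [0, 0, 0], 255], [[-8, 0, 0], [0, 0, 0], 255], [[-8, 0, 0], [0, 0, 0], 255], [[-5, 0, 0], [0, 0, 0], 255], [[0, 0, 0], [0, 0, 0], 255]]}}

```text
time: 5.8
tool_pos: [0.5695, -0.0334, 0.1718]
tcp_rot: [-0.095, 3.14, 0.0]
wrist_force: [-0.0, -0.2, -0.7]
width: 0.096
finger_force: 46.5
```

Call:
{"method": "arm_command", "body": {"targets": [[[-2, 0, 0], [0, 0, 0], 255], [[-2, 0, 0], [0, 0, 0], 255], [[-2, 0, 0], [0, 0, 0], 255], [[0, 0, 0], [0, 0, 0], 255]]}}

```text
time: 6.2
tool_pos: [0.5747, -0.0328, 0.172]
tcp_rot: [0.095, -3.14, -0.0]
wrist_force: [0.3, 1.0, -0.8]
width: 0.097
finger_force: 46.5
```

Call:
{"method": "arm_command", "body": {"targets": [[[-2, 0, 0], [0, 0, 0], 255], [[-2, 0, 0], [0, 0, 0], 255], [[0, 0, 0], [0, 0, 0], 255]]}}

```text
time: 6.5
tool_pos: [0.5783, -0.0324, 0.1717]
tcp_rot: [0.095, -3.139, -0.001]
wrist_force: [-3.9, 3.3, -1.1]
width: 0.097
finger_force: 46.5
```

Contact has begun, with a +y side force, so the collar sits slightly too far to -y. I'll correct that.

Call:
{"method": "arm_command", "body": {"targets": [[[0, 1, 0], [0, 0, 0], 255], [[0, 0, 0], [0, 0, 0], 255]]}}

```text
time: 6.7
tool_pos: [0.5784, -0.0318, 0.1718]
tcp_rot: [0.094, -3.14, 0.001]
wrist_force: [-3.3, 1.7, -1.5]
width: 0.098
finger_force: 46.4
```

Call:
{"method": "arm_command", "body": {"targets": [[[-2, 0, 0], [0, 0, 0], 255], [[-2, 0, 0], [0, 0, 0], 255], [[0, 0, 0], [0, 0, 0], 255]]}}

```text
time: 7.0
tool_pos: [0.5829, -0.0316, 0.1719]
tcp_rot: [-0.094, 3.14, -0.0]
wrist_force: [-1.8, 1.1, -1.5]
width: 0.101
finger_force: 46.4
```

Call:
{"method": "arm_command", "body": {"targets": [[[-2, 0.5, 0], [0, 0, 0], 255], [[-2, 0, 0], [0, 0, 0], 255], [[0, 0, 0], [0, 0, 0], 255]]}}

```text
time: 7.3
tool_pos: [0.587, -0.0311, 0.1719]
tcp_rot: [-0.094, 3.14, -0.001]
wrist_force: [-2.8, -1.2, -2.0]
width: 0.098
finger_force: 46.4
```

Call:
{"method": "arm_command", "body": {"targets": [[[-2, 0, 0], [0, 0, 0], 255], [[-2, 0, 0], [0, 0, 0], 255], [[0, 0, 0], [0, 0, 0], 255]]}}

```text
time: 7.6
tool_pos: [0.5891, -0.0307, 0.1716]
tcp_rot: [0.094, -3.137, 0.0]
wrist_force: [-8.5, -1.2, -1.1]
width: 0.095
finger_force: 46.6
```

Call:
{"method": "arm_command", "body": {"targets": [[[-1.5, 0, 0], [0, 0, 0], 255], [[-1.5, 0, 0], [0, 0, 0], 255], [[0, 0, 0], [0, 0, 0], 255]]}}

```text
time: 7.9
tool_pos: [0.5925, -0.0305, 0.1715]
tcp_rot: [0.094, -3.138, 0.0]
wrist_force: [-7.7, 0.2, -0.5]
width: 0.1
finger_force: 46.5
```

Call:
{"method": "arm_command", "body": {"targets": [[[-1.5, 0, 0], [0, 0, 0], 255], [[-1, 0, 0], [0, 0, 0], 255], [[0, 0, 0], [0, 0, 0], 255]]}}

```text
time: 8.2
tool_pos: [0.5961, -0.0303, 0.1718]
tcp_rot: [0.094, -3.14, 0.0]
wrist_force: [-3.3, -0.4, -2.2]
width: 0.101
finger_force: 46.3
```

Call:
{"method": "arm_command", "body": {"targets": [[[-1, 0, 0], [0, 0, 0], 255], [[-1, 0, 0], [0, 0, 0], 255], [[0, 0, 0], [0, 0, 0], 255]]}}

```text
time: 8.5
tool_pos: [0.5993, -0.0301, 0.1725]
tcp_rot: [-0.094, 3.138, -0.0]
wrist_force: [0.2, -1.1, -0.8]
width: 0.103
finger_force: 46.4
```

Call:
{"method": "arm_command", "body": {"targets": [[[-1, 0, 0], [0, 0, 0], 255], [[-1, 0, 0], [0, 0, 0], 255], [[0, 0, 0], [0, 0, 0], 255]]}}

```text
time: 8.8
tool_pos: [0.6005, -0.0299, 0.1722]
tcp_rot: [-0.095, 3.139, 0.0]
wrist_force: [-0.0, -0.3, -0.7]
width: 0.098
finger_force: 46.5
```

Force fell to zero, so it has probably clicked. I'll feel for the back wall.

Call:
{"method": "arm_command", "body": {"targets": [[[-1, 0, 0], [0, 0, 0], 255], [[0, 0, 0], [0, 0, 0], 255], [[0, 0, 0], [0, 0, 0], 255]]}}

```text
time: 9.1
tool_pos: [0.6011, -0.0299, 0.172]
tcp_rot: [-0.095, 3.14, 0.0]
wrist_force: [-0.5, -0.4, -0.6]
width: 0.098
finger_force: 46.5
```

Call:
{"method": "arm_command", "body": {"targets": [[[-1, 0, 0], [0, 0, 0], 255], [[0, 0, 0], [0, 0, 0], 255], [[0, 0, 0], [0, 0, 0], 255]]}}

```text
time: 9.4
tool_pos: [0.6018, -0.0298, 0.1719]
tcp_rot: [0.095, -3.14, -0.0]
wrist_force: [-1.0, -0.5, -0.8]
width: 0.1
finger_force: 46.5
```

Run:
```python
from h import *
grab('scene','s3'); p,M,psi=pose(); print(p,psi,M[:,2])
ex=np.array([np.cos(psi),np.sin(psi)]); o=p[:2]+.0459*ex; print(o)
overlay('s3','o3',o,psi,o,.15,180,175,80,55,10)
```

```text
[ 0.60186085 -0.02983552  0.17191694] 0.060214234424548735 [-4.18699295e-04 -4.12361164e-05 -9.99999911e-01]
[ 0.64767766 -0.02707336]
```

View pics/o3.png

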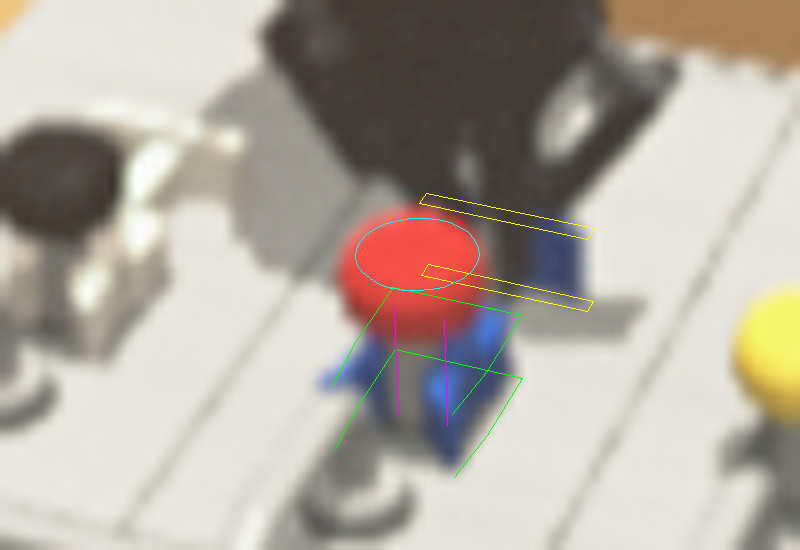

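The picture shows the stem inside the blue jaws, with the right jaw tip at (445,455) in front of it. I'll keep feeling for the back wall.

Call:
{"method": "arm_command", "body": {"targets": [[[-1, 0, 0], [0, 0, 0], 255], [[0, 0, 0], [0, 0, 0], 255], [[0, 0, 0], [0, 0, 0], 255]]}}

```text
time: 9.75
tool_pos: [0.6019, -0.0299, 0.1718]
tcp_rot: [0.094, -3.138, 0.0]
wrist_force: [-6.0, -0.8, 1.9]
width: 0.105
finger_force: 46.7
```

Call:
{"method": "arm_command", "body": {"targets": [[[-1, 0, 0], [0, 0, 0], 255], [[0, 0, 0], [0, 0, 0], 255], [[0, 0, 0], [0, 0, 0], 255]]}}

```text
time: 10.05
tool_pos: [0.602, -0.0298, 0.1718]
tcp_rot: [0.094, -3.136, 0.0]
wrist_force: [-9.0, 0.6, 1.1]
width: 0.098
finger_force: 46.8
```

Back wall reached, 9 mm after the peak at the beads, so it is home. I'll relax, set it down and release.

Call:
{"method": "arm_command", "body": {"targets": [[[2, 0, 0.7], [0, 0, 0], 255], [[0.7, 0, 0.7], [0, 0, 0], 255], [[0, 0, 0], [0, 0, 0], 255]]}}

```text
time: 10.35
tool_pos: [0.6018, -0.0299, 0.1709]
tcp_rot: [-0.095, 3.139, -0.0]
wrist_force: [0.0, 0.0, 0.4]
width: 0.103
finger_force: 46.6
```

Call:
{"method": "arm_command", "body": {"targets": [[[0, 0, 0], [0, 0, 0], 225], [[0, 0, 0], [0, 0, 0], 205], [[0, 0, 0], [0, 0, 0], 185], [[0, 0, 0], [0, 0, 0], 165], [[0, 0, 0], [0, 0, 0], 165]]}}

```text
time: 10.85
tool_pos: [0.6014, -0.0299, 0.1706]
tcp_rot: [-0.094, 3.14, 0.0]
wrist_force: [0.0, -0.1, 0.6]
width: 0.35
finger_force: 0.0
```

Call:
{"method": "arm_command", "body": {"targets": [[[0, 0, -4], [0, 0, 0], 165], [[0, 0, -8], [0, 0, 0], 165], [[0, 0, -25], [0, 0, 0], 165], [[0, 0, -40], [0, 0, 0], 165], [[0, 0, -30], [0, 0, 0], 220], [[0, 0, 0], [0, 0, 0], 255], [[0, 0, 0], [0, 0, 0], 255]]}}

```text
time: 11.55
tool_pos: [0.6019, -0.0299, 0.2787]
tcp_rot: [-0.094, 3.138, -0.0]
wrist_force: [0.4, 0.1, -1.2]
width: -0.001
finger_force: 0.0
```

Run:
```python
from h import *
st(); grab('scene','s4'); o=np.array([.6475,-.0275])
overlay('s4','o4',o,.061,o,.15,180,175,80,55,10)
delta([.6475,-.0275,.24],.061)
b,_=grab('top','t4')
```

```text
time 11.55
qpos [-0.0497  0.2801  0.2305  1.5188  0.     -0.1098]
tool_pos [ 0.6019 -0.0299  0.2787]
tcp_rot [-9.4400e-02  3.1378e+00 -3.0000e-04]
wrist_force [ 0.3693  0.117  -1.1683]
width -0.0005
finger_force 0.0
d tool mm [-46.21  -0.42  37.39] turn tz -0.0008 psi 0.0602 tilt [ 0.  0. -1.]
```

View pics/o4.png

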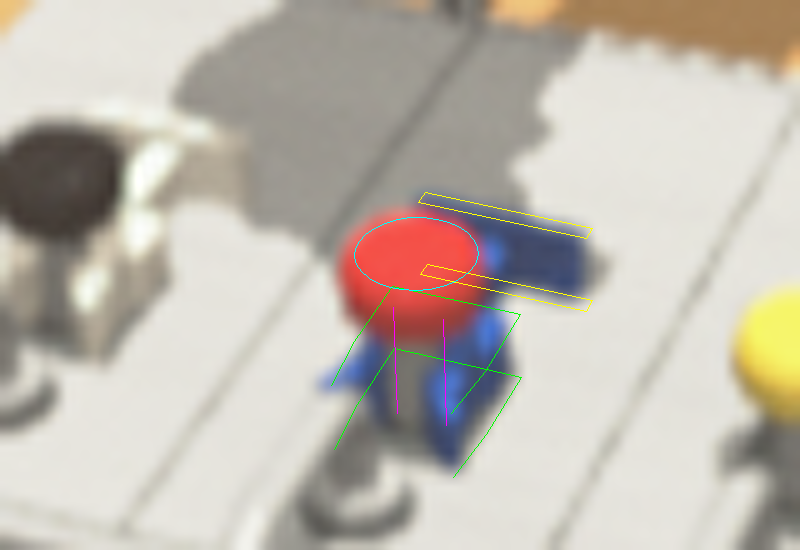

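The collar lies flat around the stem, with the knob centred at (417,255) as predicted. I'll press the knob with the fingers shut.

Call:
{"method": "arm_command", "body": {"targets": [[[-23, 0, 0], [0, 0, 0], 255], [[-23, 0, 0], [0, 0, 0], 255], [[0, 0, 20], [0, 0, 0], 255], [[0, 0, 18], [0, 0, 0], 255], [[0, 0, 10], [0, 0, 0], 255], [[0, 0, 4], [0, 0, 0], 255], [[0, 0, 0], [0, 0, 0], 255]]}}

```text
time: 12.35
tool_pos: [0.6467, -0.0271, 0.2249]
tcp_rot: [0.094, -3.139, -0.0]
wrist_force: [0.2, -0.5, -0.5]
width: 0.002
finger_force: 0.0
```

Call:
{"method": "arm_command", "body": {"targets": [[[0, 0, 4], [0, 0, 0], 255], [[0, 0, 4], [0, 0, 0], 255], [[0, 0, 3], [0, 0, 0], 255], [[0, 0, 0], [0, 0, 0], 255]]}}

```text
time: 12.75
tool_pos: [0.6476, -0.0271, 0.215]
tcp_rot: [-0.095, 3.139, -0.0]
wrist_force: [-0.1, -0.4, 3.5]
width: -0.004
finger_force: 2.0
```

Call:
{"method": "arm_command", "body": {"targets": [[[0, 0, 3], [0, 0, 0], 255], [[0, 0, 3], [0, 0, 0], 255], [[0, 0, 1.5], [0, 0, 0], 255], [[0, 0, 0], [0, 0, 0], 255]]}}

```text
time: 13.15
tool_pos: [0.6476, -0.0272, 0.2072]
tcp_rot: [-0.094, 3.139, -0.0]
wrist_force: [1.0, 0.6, 4.5]
width: -0.001
finger_force: 2.3
```

Call:
{"method": "arm_command", "body": {"targets": [[[0, 0, 1], [0, 0, 0], 255], [[0, 0, 0.5], [0, 0, 0], 255], [[0, 0, 0], [0, 0, 0], 255]]}}

```text
time: 13.45
tool_pos: [0.6476, -0.0271, 0.207]
tcp_rot: [-0.095, 3.138, -0.0]
wrist_force: [-1.0, -0.7, 9.7]
width: 0.001
finger_force: 5.2
```

Force is rising at the expected stop height. One more small press to be sure, then back up.

Call:
{"method": "arm_command", "body": {"targets": [[[0, 0, 1], [0, 0, 0], 255], [[0, 0, 0.7], [0, 0, 0], 255], [[0, 0, 0], [0, 0, 0], 255]]}}

```text
time: 13.75
tool_pos: [0.6476, -0.0271, 0.207]
tcp_rot: [-0.094, 3.136, -0.001]
wrist_force: [-3.9, 0.5, 16.8]
width: 0.006
finger_force: 8.8
```

Call:
{"method": "arm_command", "body": {"targets": [[[0, 0, -5], [0, 0, 0], 255], [[0, 0, -8], [0, 0, 0], 255], [[0, 0, -10], [0, 0, 0], 255], [[0, 0, -30], [0, 0, 0], 255], [[0, 0, -40], [0, 0, 0], 255], [[40, 0, 0], [0, 0, 0], 255], [[45, 0, 0], [0, 0, 0], 255], [[45, 0, 0], [0, 0, 0], 255]]}}

```text
time: 14.55
tool_pos: [0.5161, -0.0349, 0.2962]
tcp_rot: [0.095, -3.138, -0.0]
wrist_force: [0.3, -0.1, 0.2]
width: 0.001
finger_force: 0.0
```

Call:
{"method": "arm_command", "body": {"targets": [[[45, 0, 0], [0, 0, 0], 255], [[45, 0, 0], [0, 0, 0], 255], [[40, 0, 0], [0, 0, 0], 255], [[0, 0, 0], [0, 0, 0], 255]]}}

```text
time: 14.95
tool_pos: [0.3832, -0.0427, 0.2977]
tcp_rot: [0.093, -3.139, -0.0]
wrist_force: [0.4, 0.2, 1.0]
width: -0.002
finger_force: 0.0
```

Run:
```python
from h import *
st(); a,_=grab('scene','s5'); b,_=grab('top','t5')
cv2.imwrite('pics/m5.png',np.hstack([cv2.resize(cv2.cvtColor(x,4),(400,400),interpolation=2) for x in (a[170:230,175:235],b[110:170,225:285])]))
```

```text
time 14.95
qpos [-1.1080e-01 -1.2920e-01 -1.7280e-01  1.5282e+00 -1.0000e-04 -1.7030e-01]
tool_pos [ 0.3832 -0.0427  0.2977]
tcp_rot [ 0.0933 -3.1392 -0.    ]
wrist_force [0.3943 0.2379 1.0354]
width -0.0018
finger_force 0.0
```

View pics/m5.png

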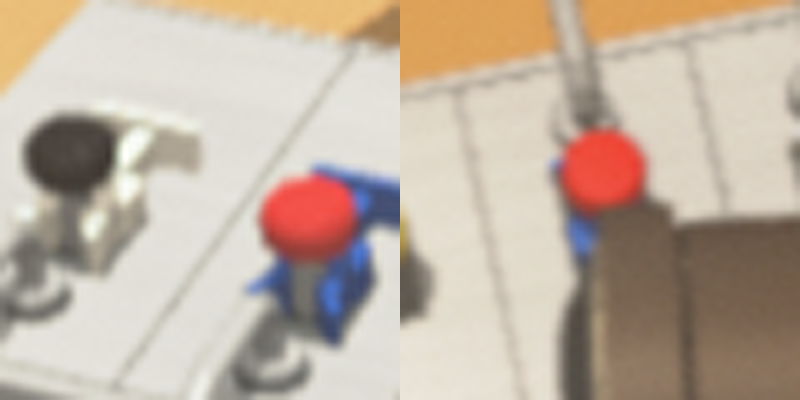

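The picture shows the knob back up, with the collar flat and around the stem like the white one. The stop was firm at the 16 mm stroke. I'll hand it in.

```bash
python3 -c "
from cell import env; print(env.sign_off())"
```

```text
the job is handed in; nothing more can be done
None
```

The blue collar is clicked home and lies flat on the red pump's stem; the knob stopped firmly on it at about 16 mm, came back up, and the job is handed in at about 15 s.

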